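# Unclamp the orange tube block and set it in the tray

## Robot

A 7-joint arm with a two-finger parallel gripper is mounted at the origin on the work surface. World frame = base frame: x ahead of the robot, y to its left, z up, the work surface at z = 0. Lengths are in m, angles in rad, forces in N, time in s.
With the tool pointing down it reaches from about 0.425 to 0.925 m from the base axis. Payload 6.8 kg.
Tool frame: the origin (TCP) lies on the centre line of the jaws, within the pads' length; the fingertips stand 14 mm ahead of it and the grasp point (between the pads) lies 5 mm behind it; z points along the fingers, x is the direction in which the jaws open and shut, and the axes are right-handed (so a half turn about z gives the same grasp; the last joint's range is limited). The gripper opens to 85 mm and grips with 20 to 120 N. Pads are 22 mm wide; open, the fingers measure 114 mm over their backs; the gripper's body (76 mm by 85 mm) begins 54 mm behind the grasp point. The pads swing forward as they close: fully open they stand 13 mm farther back than shut.
Start: joints at [1.163, 0.477, 0.022, 1.555, -0.011, 1.109, -0.083], TCP at [0.199, -0.645, 0.245] pointing down, gripper open.
Joint ranges: [-2.96, 2.96], [-0.34, 2.1], [-1.41, 1.46], [0.24, 2.44], [-1.37, 4.51], [0.17, 1.92], [-2.96, 2.96]. Speed limits (rad/s): [2.39, 2.39, 3.14, 3.14, 3.14, 3.14, 3.14].

## Interface

Orientations are given as a unit quaternion [w, x, y, z].
In Python, from bench import r gives the robot as it stands.
- The arm moves only by the tool move_arm, never from a script. Its arguments are lists of equal length, an entry for each row: "grip": the closure in counts, from 0 (fully open) to 255 (shut); "travel": the shift along the tool's x, y, z in mm, a list of three; "angular": the turn, a rotation vector about the tool's x, y, z in degrees, a list of three. A call has 1 to 12 rows; each row is the pose to reach, as a shift and turn from the pose commanded when the call began, along the tool's axes at that moment; what a row does not reach only later rows make up. A row lasts 1/8 s, in which the tool goes at most 62.5 mm and 10.7 degrees, less where a joint would pass 70% of its speed; a pose out of reach is approached as far as the arm can. A call with a gripper value outside its range is refused whole. The fingers move at their own pace and stop on an object; "force" is the grip in N (left out, the last holds). Time passes only in rows, so rows that repeat a pose let the fingers close. It gives the time, the measured TCP pose, the force and the opening at its end, in the units of the state.
- r.observe(): the state, without advancing time (a new reading comes with each control period).
- r.snapshot(name): name is "scene" or "top"; returns the picture (384x512x3 uint8, blue, green, red); there is no depth.
- r.get_calibration(name): a dict with "K" (3x3 intrinsics, pixels), "dist" ([k1, k2, p1, p2, k3] as OpenCV has them; the pictures are not rectified), "extrinsics" (4x4, takes a point from world to camera coordinates). Camera axes: x right, y down, z forward; pixel columns grow to the right and rows downward; lengths in m; the calibration is good to about 2 mm. A picture is of the moment at which its call begins. get_calibration takes no time and is no camera call.
- r.job_done(): hands the job in, once; it reports no verdict.
Trained networks look in the newest picture that a camera, given by its name, has taken for a name from the list of things; names that differ only in an ending like _2 or _b are one class to them, and where a whole thing is asked for, a point or a joint stands for the part that bears it (a point fixed in the world has none). Each returns a list of dicts, best first, with "score" (0 to 1); they miss things now and then, are a little off and sometimes report something else, mostly with a low value. They report only what shows in the picture. A call takes as long as a camera call. They do not tell look-alikes from the thing itself.
- r.silhouettes(camera, name): "pixels" (384x512 bool, what is visible of it) and "box" ([left, top, width, height] in pixels, round what is visible of it).
- r.tip_of(camera, name): "pixel" ([row, column] in pixels: a listed point, or the origin of a listed thing).
The state is a dict: "time_s": time; "qpos": joint angles; "joint_vel": joint speeds; "tau": joint torques, N m; "tool_pos": TCP position; "orientation": TCP orientation; "ft_force": force on the tool from outside, world axes, zero at the start; "moment": the same for the moment, N m; "finger_gap": finger opening in m.
Only numpy, scipy, OpenCV 4.12 (cv2) and the standard library are available. Lean on these libraries where they do the work, as an engineer would, in place of code of your own. Each camera call takes 0.05 s, during which the arm holds its last target. There are 200 camera calls.

## Task

Two tube blocks are held down on clamp stations on the lab bench. Release the toggle clamp of the block with the orange caps by throwing its blue handle over centre, away from the block, until it stays open; then lift that block out and set it down gently, caps up, in the white tray, leaving its clamp open. Leave the clamp of the green-capped block shut.

Things in the scene. Friction and masses are not known exactly. Their poses are not given: they have to be found in the camera images.
- orange_block (a point): Centre of the loose aluminium tube block with six ORANGE caps: 90 mm long (its x) by 44 wide (y) by 45 high, 0.25-0.5 kg; caps add 13 mm. It sits level on a fixed plate 12 mm thick, between corner lips 6 mm high that leave the middle 60 mm of its long sides free: grip it there across its width. Shut, its clamp's bar holds down its +x end. Clamp open, it lifts straight up.
- orange_handle (a point): Blue handle of its toggle clamp, 14 mm thick (x) by 26 wide (y), z along it; point 23 mm below its top, 105 from its pivot. Pivot: 114 mm from block centre along block +x, 50 above bench, axis block y. Shut: leans 0.26 rad to the block. Push to block +x (2-6 N) past 0.06 rad beyond vertical; a spring then throws it to 1.24. The bar rises 85 mm from block centre, top 135 above bench.
- tray_in (a point): Centre of the inner floor of the fixed white open tray; that floor is 5 mm above the bench. Inside 170 mm (its x) by 130 mm (its y), walls 5 mm thick, rim 18 mm above the bench; z up.
- green_handle (a point): The same point on the blue handle of the other, identical clamp, which holds an identical block with GREEN caps. It must stay shut.
There are look-alikes about, which are no part of the job. What is shaped like the part that bears orange_handle but pink or yellow is not meant.

How it is judged:
On the way:
1. the orange block's clamp is thrown open while the block is still in its nest (angle between orange_handle's own z axis and vertical above 1 rad and distance of orange_block from where it was at the start of the episode below 0.02 m), for 0.2 s.
At the end, for the whole second after the job is handed in: the orange-capped block rests flat on the tray's floor, caps up within 10 degrees, its centre within 70 mm of the tray's centre, and its clamp's handle still lies open (more than 1.0 rad from vertical) (horizontal distance between orange_block and tray_in below 0.07 m and z of orange_block in the frame of tray_in between 0.015 and 0.028 m and angle between orange_block's own z axis and vertical below 0.17 rad and angle between orange_handle's own z axis and vertical above 1 rad); the robot touches nothing.
It fails at once if the green block's clamp is moved (handle point by more than 30 mm) (distance of green_handle from where it was at the start of the episode above 0.03 m).
It fails at once if the orange block comes down on the tray at more than 0.6 m/s, as if dropped from over about 20 mm (horizontal distance between orange_block and tray_in below 0.1 m and z of orange_block in the frame of tray_in below 0.045 m and linear speed of orange_tubes above 0.6 m/s).
It also fails if it takes over 51 s, if anything falls off the work surface, if the arm or the gripper's body presses on something with over 40 N, if the wrist force passes 120 N, or if a joint passes its speed limit or range.

## Working session

There is one attempt and no reset: what is moved stays moved. The work goes in short steps, Python scripts to look and compute and a tool call to move; the robot and the scene stay as the last step left them, time stands still between calls to the robot, and variables do not carry over. Pictures are saved under pics/ and viewed, about 8 in all and at most 12, crops included, and the job is handed in when it is done.

Besides the shell and the picture viewer there is one more tool, called after "Call:" by a JSON object that holds its "method" and its "body", one argument or row to a line. move_arm: Moves the arm, as the interface text tells. Its arguments: {"type":"object","properties":{"grip":{"type":"array","items":{"type":"number"}},"travel":{"type":"array","items":{"type":"array","items":{"type":"number"}}},"angular":{"type":"array","items":{"type":"array","items":{"type":"number"}}},"force":{"type":"number"}},"required":["grip","travel","angular"]}

```bash
mkdir -p pics; ls
python3 - <<'E'
from bench import r
import cv2,numpy as np
for n in("scene","top"):
    im=r.snapshot(n); cv2.imwrite(f"pics/{n}0.png",cv2.resize(im,None,fx=1.5,fy=1.5,interpolation=cv2.INTER_CUBIC))
    c=r.get_calibration(n); print(n,c["K"],c["dist"],c["extrinsics"])
    for t in("orange_block","orange_handle","tray_in","green_handle"):
        print(t,[(round(d["score"],2),np.round(d["pixel"],1)) for d in r.tip_of(n,t)])
s=r.observe();print(s)
E
```

```text
pics
scene [[366.8494109    0.         252.43748768]
 [  0.         366.8494109  192.77290385]
 [  0.           0.           1.        ]] [-0.04372537  0.          0.          0.          0.        ] [[ 0.53282592  0.845918   -0.02278782 -0.2133419 ]
 [ 0.4636688  -0.31437007 -0.82836146 -0.06345254]
 [-0.70788967  0.43080646 -0.5597303   1.30751379]
 [ 0.          0.          0.          1.        ]]
orange_block [(0.79, array([235. , 265.3]))]
orange_handle [(0.76, array([147.2, 295.6])), (0.75, array([212.5, 130.5])), (0.59, array([219.2, 293.1]))]
tray_in [(0.61, array([216.8, 342.6]))]
green_handle [(0.8, array([267.7, 212.1]))]
top [[453.95636261   0.         249.28123441]
 [  0.         453.95636261 194.59261353]
 [  0.           0.           1.        ]] [-0.15098437  0.          0.          0.          0.        ] [[ 0.01928074 -0.99956409  0.02235811 -0.01677329]
 [-0.99020143 -0.02218407 -0.13787314  0.41130087]
 [ 0.13830904 -0.01948074 -0.99019751  1.07416536]
 [ 0.          0.          0.          1.        ]]
orange_block [(0.58, array([176.6, 234.8]))]
orange_handle [
[... 168 characters left out ...]
: array([ 1.16293642,  0.4770224 ,  0.02241932,  1.55546431, -0.01148539,
        1.10929167, -0.08308022]), 'joint_vel': array([ 5.90166166e-04, -1.90351942e-04,  4.06615014e-04,  5.55188994e-04,
        9.33828484e-05, -1.69007415e-03, -3.94011432e-04]), 'tau': array([-1.51150292e-03, -5.95807099e+01,  1.60432700e+00, -2.81287980e+01,
        1.23989547e-02,  2.48714030e-03, -3.02298645e-06]), 'tool_pos': array([ 0.19930493, -0.64488963,  0.24526605]), 'orientation': array([-1.09453294e-05,  8.04760443e-01, -5.93599721e-01, -2.66548582e-05]), 'ft_force': array([0.20639962, 0.94664079, 0.06732191]), 'moment': array([-0.07970711, -0.03139962,  0.01499627]), 'finger_gap': 0.08544346322896744}
```

View pics/scene0.png

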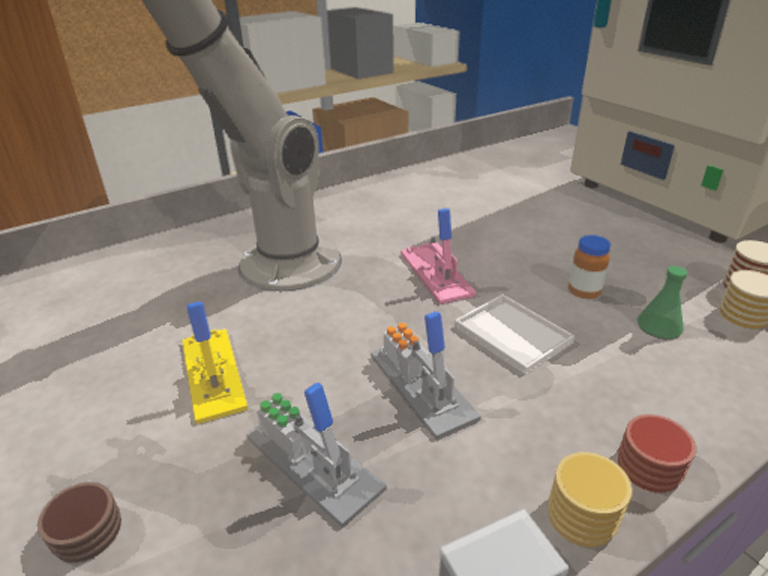

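View pics/top0.png

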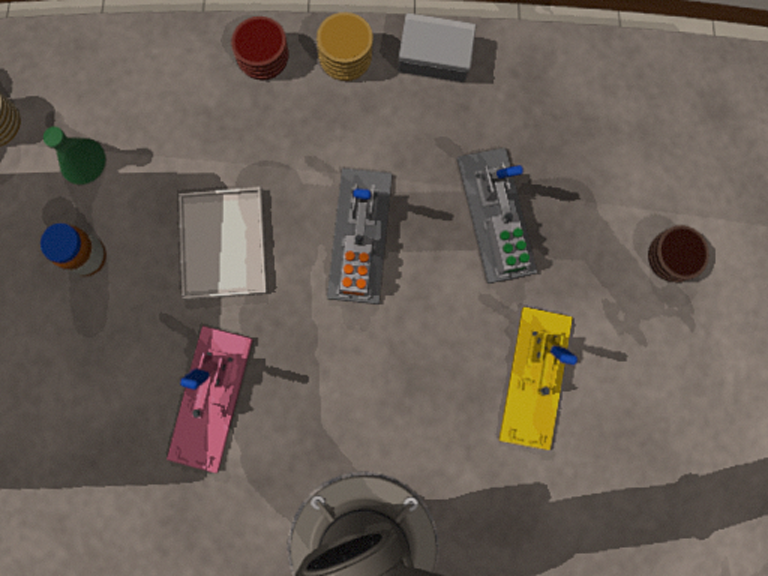

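The scene view shows the orange-capped station at about (425,375) in the enlarged picture, the green one at (310,440), the tray at (515,330), and pink and yellow decoys. In the top view the orange caps are at about (355,270), their clamp handle at (362,194), the tray at (223,242) and the green station at (500,215).

```bash
cat > h.py <<'E'
from bench import r
import cv2,numpy as np
def cal(n):
    c=r.get_calibration(n); return np.array(c["K"]),np.array(c["dist"]),np.array(c["extrinsics"])
def ray(n,uv):
    K,d,E=cal(n); p=cv2.undistortPoints(np.array(uv,float).reshape(-1,1,2),K,d)[:,0]
    D=np.c_[p,np.ones(len(p))]@E[:3,:3]; return -E[:3,:3].T@E[:3,3],D
def onz(n,uv,z):
    C,D=ray(n,uv); return C+D*((z-C[2])/D[:,2])[:,None]
def tri(a,b):
    A=np.zeros((3,3));B=np.zeros(3)
    for n,uv in(("scene",a),("top",b)):
        C,D=ray(n,[uv]);d=D[0]/np.linalg.norm(D[0]);P=np.eye(3)-np.outer(d,d);A+=P;B+=P@C
    return np.linalg.solve(A,B)
def proj(n,P):
    K,d,E=cal(n); return cv2.projectPoints(np.array(P,float).reshape(-1,1,3),cv2.Rodrigues(E[:3,:3])[0],E[:3,3],K,d)[0][:,0]
def blobs(im,lo,hi,a=10):
    m=cv2.inRange(cv2.cvtColor(im,cv2.COLOR_BGR2HSV),lo,hi)
    n,l,s,c=cv2.connectedComponentsWithStats(m); return [(s[i,4],s[i,:4],c[i]) for i in range(1,n) if s[i,4]>=a],l
E
python3 - <<'E'
from h import *
np.set_printoptions(precision=4,suppress=True)
ims={n:r.snapshot(n) for n in("top","scene")}
for n,im in ims.items():
    b,_=blobs(im,(6,170,90),(16,255,255)); print(n,"or",[(a,list(s),c.round(1)) for a,s,c in b])
    b,_=blobs(im,(105,150,50),(125,255,255),20); print(n,"blue",[(a,list(s),c.round(1)) for a,s,c in b])
for t in("orange_block","orange_handle","tray_in"):
  for n in ims:
    for d in r.silhouettes(n,t): 
        m=d["pixels"].astype(np.uint8);p=np.argwhere(m)[:,::-1].astype(np.float32)
        print(n,t,round(d["score"],2),d["box"],cv2.minAreaRect(p))
im=np.hstack([cv2.resize(ims["top"][100:210,100:270],None,fx=4,fy=4,interpolation=cv2.INTER_CUBIC)]);cv2.imwrite("pics/c1.png",im)
E
```

```text
top or [(np.int32(27), [np.int32(231), np.int32(168), np.int32(6), np.int32(6)], array([233. , 170.3])), (np.int32(30), [np.int32(239), np.int32(169), np.int32(7), np.int32(6)], array([242.1, 171.3])), (np.int32(31), [np.int32(229), np.int32(176), np.int32(7), np.int32(7)], array([231.9, 178.9])), (np.int32(30), [np.int32(238), np.int32(177), np.int32(7), np.int32(7)], array([241.2, 179.9])), (np.int32(29), [np.int32(229), np.int32(185), np.int32(6), np.int32(6)], array([231.3, 187.6])), (np.int32(30), [np.int32(238), np.int32(186), np.int32(6), np.int32(6)], array([240.4, 188.5]))]
top blue [(np.int32(96), [np.int32(331), np.int32(111), np.int32(17), np.int32(8)], array([339.2, 114.3])), (np.int32(66), [np.int32(236), np.int32(126), np.int32(11), np.int32(7)], array([241.1, 129. ])), (np.int32(530), [np.int32(27), np.int32(149), np.int32(27), np.int32(26)], array([ 39.7, 161.6])), (np.int32(114), [np.int32(368), np.int32(231), np.int32(17), np.int32(12)], array([375.9, 236.6])), (np.int32(146), [np.int32(121), np.int32(247), np.int32(18), np.int32(12)], array([129.1, 252.3]))]
scene
[... 1232 characters left out ...]
, 50.19443130493164)
scene orange_handle 0.8 [285.2, 209.5, 13.5, 49.4] ((290.1852722167969, 233.09390258789062), (50.371665954589844, 10.900798797607422), 85.91438293457031)
scene orange_handle 0.65 [289.6, 140.0, 14.5, 39.2] ((296.0, 158.0), (40.0, 8.0), 90.0)
scene orange_handle 0.6 [125.9, 201.6, 18.5, 47.6] ((134.80587768554688, 225.37646484375), (49.24321746826172, 9.870335578918457), 77.47119140625)
top tray_in 0.64 [120.7, 123.0, 56.3, 76.4] ((147.437744140625, 162.00389099121094), (71.29838562011719, 57.01375198364258), 86.42366790771484)
scene tray_in 0.58 [304.8, 193.3, 77.6, 58.6] ((342.4629211425781, 220.78253173828125), (73.67504119873047, 39.73789596557617), 32.82853698730469)
```

View pics/c1.png

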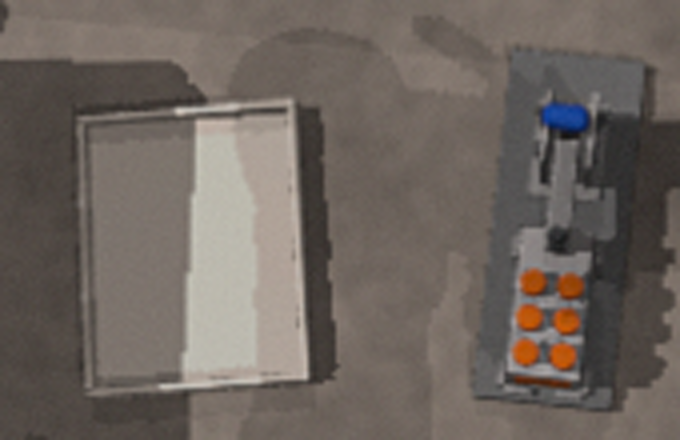

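The crop shows the caps sit toward the block's −x end, with the bar's tip over the +x end. The plate corners are at about (512,48), (642,60), (612,410) and (472,398). I'll fit the block pose from several cues.

Run:
```python
from h import *
np.set_printoptions(precision=4,suppress=True)
caps=onz("top",[(233,170.3),(242.1,171.3),(231.9,178.9),(241.2,179.9),(231.3,187.6),(240.4,188.5)],.069)
print("caps",caps)
d=(caps[0]+caps[1]-caps[4]-caps[5])[:2]; yaw=np.arctan2(d[1],d[0]); print("yaw",yaw,"mean",caps.mean(0))
f=lambda a:np.array(a)/4+100-.5+.125
R=np.array([[np.cos(yaw),np.sin(yaw)],[-np.sin(yaw),np.cos(yaw)]]); c=caps.mean(0)[:2]
pl=onz("top",f([(512,48),(642,60),(612,410),(472,398)]),.012); print("plate",pl[:,:2],"local",(pl[:,:2]-c)@R.T)
bt=onz("top",f([(507,380),(585,388)]),.057); print("block edges local (mean)",(bt[:,:2]-c)@R.T)
bt=onz("top",f([(522,228),(592,252)]),.057); print("block far",(bt[:,:2]-c)@R.T)
h=onz("top",[(241.1,129)],.170);print("handle local",(h[:,:2]-c)@R.T)
print("handle scene @.1515",(onz("scene",[(293.1,219.2)],.1515)[:,:2]-c)@R.T)
print("block scene @.0345",(onz("scene",[(265.3,235)],.0345)[:,:2]-c)@R.T, "top",(onz("top",[(234.8,176.6)],.0345)[:,:2]-c)@R.T)
ti=onz("top",[(147.1,160.8)],.005);print("tray tip",ti,onz("scene",[(342.6,216.8)],.005))
t=onz("top",f([(80,118),(297,102),(308,380),(90,392)]),.018);print("tray rim",t,t.mean(0))
s=r.observe();print("tool yaw x axis")
from scipy.spatial.transform import Rotation as Q
q=s["orientation"];print(Q.from_quat([q[1],q[2],q[3],q[0]]).as_matrix(),s["tool_pos"])
# top handle row
print("green local", onz("top",[(339.2,114.3)],.17))
```

```text
caps [[0.4629 0.0321 0.069 ]
 [0.461  0.0106 0.069 ]
 [0.4422 0.0342 0.069 ]
 [0.4404 0.0123 0.069 ]
 [0.4215 0.035  0.069 ]
 [0.4199 0.0137 0.069 ]]
yaw -0.0734211174490383 mean [0.4413 0.023  0.069 ]
plate [[ 0.6256  0.0506]
 [ 0.6198 -0.0321]
 [ 0.3954 -0.0171]
 [ 0.4009  0.0692]] local [[ 0.1818  0.0411]
 [ 0.182  -0.0419]
 [-0.0429 -0.0433]
 [-0.0437  0.0431]]
block edges local (mean) [[-0.0366  0.0209]
 [-0.037  -0.0254]]
block far [[ 0.0557  0.0212]
 [ 0.0451 -0.0219]]
handle local [[ 0.0938 -0.001 ]]
handle scene @.1515 [[0.11   0.0044]]
block scene @.0345 [[ 0.0079 -0.0113]] top [[0.0124 0.0059]]
tray tip [[0.495  0.2502 0.005 ]] [[0.4788 0.2655 0.005 ]]
tray rim [[0.5728 0.3226 0.018 ]
 [0.5853 0.1848 0.018 ]
 [0.409  0.1699 0.018 ]
 [0.3985 0.3049 0.018 ]] [0.4914 0.2455 0.018 ]
tool yaw x axis
[[ 0.2953 -0.9554  0.    ]
 [-0.9554 -0.2953 -0.    ]
 [ 0.     -0.     -1.    ]] [ 0.1994 -0.6449  0.2453]
green local [[ 0.5748 -0.2001  0.17  ]]
```

Estimates: the block centre is at about (0.450, 0.022), yaw −0.073. The tray centre is at about (0.491, 0.246), yaw about 0.09. First I move to just on the block side of the handle, at height, with the gripper shut.

Call:
{"method": "move_arm", "body": {
  "grip": [255,255,255,255,255,255,255,255,255,255,255,255],
  "travel": [
    [-30,-27,0],
    [-80,-71,0],
    [-130,-115,0],
    [-180,-160,0],
    [-230,-204,0],
    [-280,-248,0],
    [-330,-292,0],
    [-380,-337,0],
    [-430,-381,0],
    [-480,-425,0],
    [-520,-461,0],
    [-545,-483,0]
  ],
  "angular": [
    [0,0,1],
    [0,0,3],
    [0,0,5],
    [0,0,7],
    [0,0,9],
    [0,0,11],
    [0,0,13],
    [0,0,15],
    [0,0,17],
    [0,0,19],
    [0,0,20.5],
    [0,0,21.4]
  ]
}}

```text
time_s: 2.4
tool_pos: [0.5005, 0.0198, 0.2457]
orientation: [0.0, -0.68, 0.733, -0.0]
ft_force: [-0.0, -0.3, 0.3]
finger_gap: -0.0002
```

Call:
{"method": "move_arm", "body": {
  "grip": [255,255,255,255],
  "travel": [
    [0,0,0],
    [0,0,0],
    [0,0,0],
    [0,0,0]
  ],
  "angular": [
    [0,0,0],
    [0,0,0],
    [0,0,0],
    [0,0,0]
  ]
}}

```text
time_s: 2.9
tool_pos: [0.4994, 0.0167, 0.2453]
orientation: [-0.0, -0.68, 0.733, -0.0]
ft_force: [0.1, -0.4, 1.1]
finger_gap: 0.0
```

Call:
{"method": "move_arm", "body": {
  "grip": [255,255,255,255,255],
  "travel": [
    [0,0,25],
    [0,0,55],
    [0,0,75],
    [0,0,82],
    [0,0,82]
  ],
  "angular": [
    [0,0,0],
    [0,0,0],
    [0,0,0],
    [0,0,0],
    [0,0,0]
  ]
}}

```text
time_s: 3.52
tool_pos: [0.4997, 0.0177, 0.1634]
orientation: [-0.0, -0.68, 0.733, 0.0]
ft_force: [0.4, 0.1, 0.7]
finger_gap: 0.0001
```

Run:
```python
from h import *
a=r.snapshot("scene")[120:290,200:380];b=r.snapshot("top")[80:250,160:340]
cv2.imwrite("pics/p1.png",np.hstack([cv2.resize(x,(400,378),interpolation=cv2.INTER_CUBIC) for x in(a,b)]))
print(r.observe()["tool_pos"])
```

```text
[0.50029111 0.01796627 0.16413808]
```

View pics/p1.png

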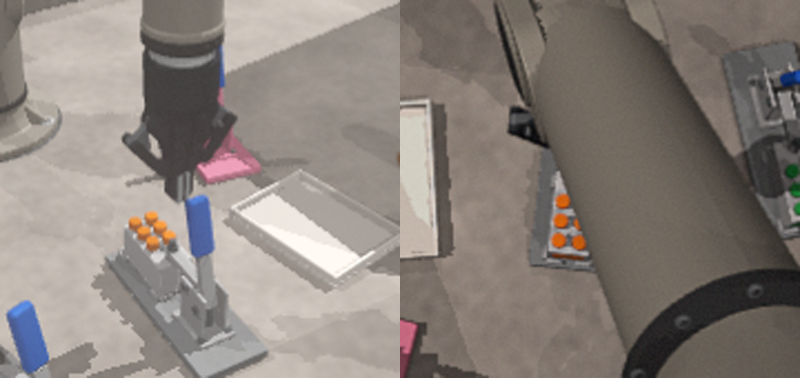

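The fingertips stand just on the block side of the handle top and are centred on it. Now I push along the block's +x (tool −y).

Call:
{"method": "move_arm", "body": {
  "grip": [255,255,255,255,255,255,255,255,255,255],
  "travel": [
    [0,-8,0],
    [0,-16,0],
    [0,-24,0],
    [0,-32,0],
    [0,-40,0],
    [0,-48,0],
    [0,-56,0],
    [0,-64,0],
    [0,-72,0],
    [0,-72,0]
  ],
  "angular": [
    [0,0,0],
    [0,0,0],
    [0,0,0],
    [0,0,0],
    [0,0,0],
    [0,0,0],
    [0,0,0],
    [0,0,0],
    [0,0,0],
    [0,0,0]
  ]
}}

```text
time_s: 4.88
tool_pos: [0.5725, 0.0128, 0.1634]
orientation: [0.0, -0.68, 0.733, -0.0]
ft_force: [0.2, 0.5, 0.9]
finger_gap: -0.0
```

Run:
```python
from h import *
a=r.snapshot("scene")[120:290,200:380];b=r.snapshot("top")[80:250,160:340]
cv2.imwrite("pics/p2.png",np.hstack([cv2.resize(x,(400,378),interpolation=cv2.INTER_CUBIC) for x in(a,b)]))
print(r.observe()["tool_pos"],r.observe()["ft_force"])
```

```text
[0.57168624 0.01288807 0.16332354] [-0.6146605   0.90909549 -0.70672923]
```

View pics/p2.png

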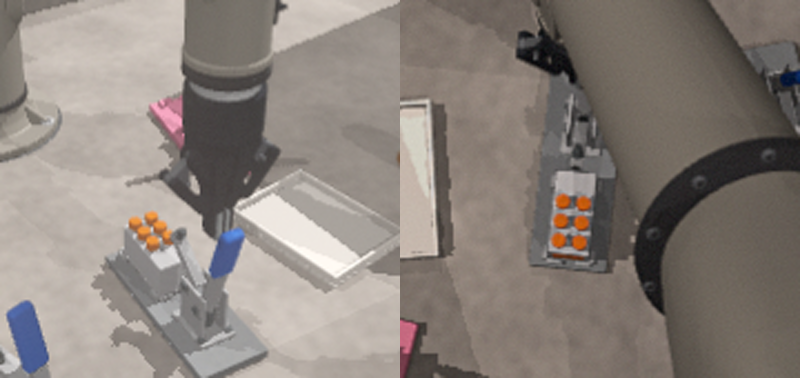

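The handle is past vertical and the bar is rising. The block's +x top edge is now uncovered. I'll push a little farther and then wait.

Call:
{"method": "move_arm", "body": {
  "grip": [255,255,255,255],
  "travel": [
    [0,-8,0],
    [0,-14,0],
    [0,-14,0],
    [0,-14,0]
  ],
  "angular": [
    [0,0,0],
    [0,0,0],
    [0,0,0],
    [0,0,0]
  ]
}}

```text
time_s: 5.48
tool_pos: [0.5854, 0.0118, 0.1632]
orientation: [-0.0, -0.681, 0.733, 0.0]
ft_force: [-0.6, -0.1, 0.1]
finger_gap: -0.0002
```

Call:
{"method": "move_arm", "body": {
  "grip": [255,255,255,255,255,255],
  "travel": [
    [0,0,-15],
    [0,0,-45],
    [0,0,-75],
    [0,30,-85],
    [0,80,-85],
    [0,125,-85]
  ],
  "angular": [
    [0,0,0],
    [0,0,0],
    [0,0,0],
    [0,0,0],
    [0,0,0],
    [0,0,0]
  ]
}}

```text
time_s: 6.22
tool_pos: [0.4595, 0.0213, 0.2494]
orientation: [0.0, -0.681, 0.733, -0.001]
ft_force: [0.0, 0.5, 0.7]
finger_gap: -0.0
```

Run:
```python
from h import *
a=r.snapshot("scene")[120:290,200:380];b=r.snapshot("top")
cv2.imwrite("pics/p3.png",np.hstack([cv2.resize(x,(400,378),interpolation=cv2.INTER_CUBIC) for x in(a,b[80:250,160:340])]))
print(r.observe()["tool_pos"],r.observe()["ft_force"])
bl,_=blobs(b,(6,170,90),(16,255,255)); print([(a,c.round(1)) for a,s,c in bl])
```

```text
[0.45661744 0.02107142 0.24891415] [-0.35313598 -0.28146265  0.30100609]
[(np.int32(11), array([ 39.4, 176.1]))]
```

View pics/p3.png

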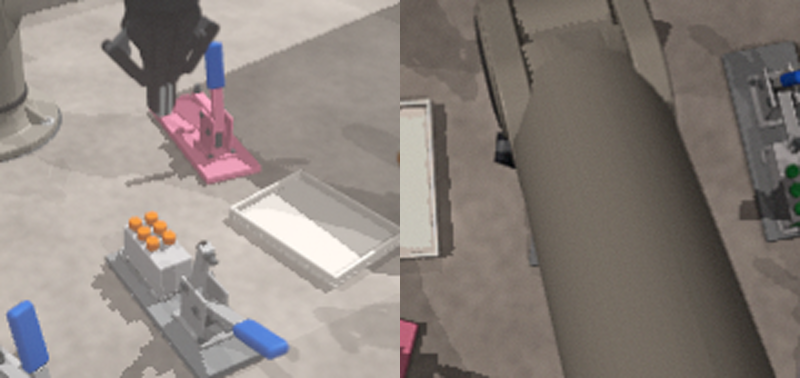

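The clamp is fully open: the handle lies over on the far side, the bar is upright, and the block is still nested. Next I refine the block centre from the now uncovered top face.

Run:
```python
from h import *
np.set_printoptions(precision=4,suppress=True)
im=cv2.imread("pics/p2.png")[:,400:]
m,_=blobs(im,(6,170,90),(16,255,255),60); print([(a,c.round(0)) for a,s,c in m])
f=lambda a:(np.array(a)+.5)*np.array([180/400,170/378])+[160,80]-.5
print(onz("top",f([(157,172),(197,173),(148,256),(190,258)]),.057))
g=cv2.cvtColor(im,cv2.COLOR_BGR2GRAY); print(g[150:200:2,176]);
```

```text
[(np.int32(138), array([163., 201.])), (np.int32(144), array([183., 203.])), (np.int32(145), array([161., 221.])), (np.int32(147), array([181., 223.])), (np.int32(137), array([158., 240.])), (np.int32(154), array([179., 242.]))]
[[ 0.4973  0.0394  0.057 ]
 [ 0.4972 -0.0037  0.057 ]
 [ 0.4058  0.0466  0.057 ]
 [ 0.4046  0.0019  0.057 ]]
[ 63  61  52  55  75 107 125 111  63  29  62 116 153 159 155 157 158 157
 157 155 153 140 136 102  86]
```

Call:
{"method": "move_arm", "body": {
  "grip": [0,0,0,0,0,0],
  "travel": [
    [0,4,0],
    [0,8,0],
    [0,8,0],
    [0,8,0],
    [0,8,0],
    [0,8,0]
  ],
  "angular": [
    [0,0,0],
    [0,0,0],
    [0,0,0],
    [0,0,0],
    [0,0,0],
    [0,0,0]
  ]
}}

```text
time_s: 7.08
tool_pos: [0.4529, 0.0216, 0.2482]
orientation: [-0.0, -0.681, 0.733, 0.0]
ft_force: [0.2, 0.1, 0.0]
finger_gap: 0.0853
```

Run:
```python
from bench import r
for i in range(3):
    r.snapshot("top");s=r.observe();print(s["tool_pos"],s["finger_gap"],s["ft_force"],s["orientation"])
```

```text
[0.45289918 0.02154352 0.24821242] 0.08524653583718915 [ 0.08571153 -0.34822076 -0.25026794] [-3.26621796e-05 -6.80548463e-01  7.32703067e-01  6.91648940e-05]
[0.45289846 0.02154442 0.24825609] 0.08550296334015825 [-0.37557024  0.10316164 -0.20844821] [-1.29399284e-05 -6.80553166e-01  7.32698701e-01  4.16632444e-05]
[0.45287628 0.02155256 0.24826229] 0.08571152359983698 [-0.48584308  0.61670122 -0.46311595] [-4.21454076e-06 -6.80550110e-01  7.32701540e-01  3.40568555e-05]
```

Call:
{"method": "move_arm", "body": {
  "grip": [0,0,0,0,0,0,0,0,0,0],
  "travel": [
    [0,1,25],
    [0,2,65],
    [0,2,105],
    [0,2,135],
    [0,2,160],
    [0,2,180],
    [0,2,195],
    [0,2,206],
    [0,2,211],
    [0,2,211]
  ],
  "angular": [
    [0,0,0],
    [0,0,0],
    [0,0,0],
    [0,0,0],
    [0,0,0],
    [0,0,0],
    [0,0,0],
    [0,0,0],
    [0,0,0],
    [0,0,0]
  ]
}}

```text
time_s: 8.48
tool_pos: [0.4509, 0.0217, 0.0373]
orientation: [-0.0, -0.681, 0.733, -0.0]
ft_force: [-0.6, -0.7, 0.3]
finger_gap: 0.0857
```

Call:
{"method": "move_arm", "body": {
  "grip": [255,255,255,255,255,255,255,255],
  "travel": [
    [0,0,0],
    [0,0,0],
    [0,0,0],
    [0,0,0],
    [0,0,0],
    [0,0,0],
    [0,0,0],
    [0,0,0]
  ],
  "angular": [
    [0,0,0],
    [0,0,0],
    [0,0,0],
    [0,0,0],
    [0,0,0],
    [0,0,0],
    [0,0,0],
    [0,0,0]
  ],
  "force": 60
}}

```text
time_s: 9.48
tool_pos: [0.4511, 0.0216, 0.0379]
orientation: [0.0, -0.68, 0.733, -0.0]
ft_force: [-1.1, -1.3, 6.5]
finger_gap: 0.0431
```

Call:
{"method": "move_arm", "body": {
  "grip": [255,255,255,255,255,255,255,255,255],
  "travel": [
    [0,0,-4],
    [0,0,-10],
    [0,0,-20],
    [0,0,-35],
    [0,0,-55],
    [0,0,-75],
    [0,0,-92],
    [0,0,-100],
    [0,0,-100]
  ],
  "angular": [
    [0,0,0],
    [0,0,0],
    [0,0,0],
    [0,0,0],
    [0,0,0],
    [0,0,0],
    [0,0,0],
    [0,0,0],
    [0,0,0]
  ]
}}

```text
time_s: 10.6
tool_pos: [0.4511, 0.0216, 0.138]
orientation: [0.0, -0.68, 0.733, -0.001]
ft_force: [0.1, -0.1, -3.8]
finger_gap: 0.0436
```

Run:
```python
from h import *
a=r.snapshot("scene")[120:290,200:380]
cv2.imwrite("pics/p4.png",cv2.resize(a,(540,510),interpolation=cv2.INTER_CUBIC))
s=r.observe();p=s["tool_pos"];print(p,s["finger_gap"],s["ft_force"])
a=-1.6445
x=np.array([np.cos(a),np.sin(a)]);y=np.array([np.sin(a),-np.cos(a)])
d=np.array([.4914,.2455])-p[:2];print(d@x*1000,d@y*1000)
```

```text
[0.45071705 0.02162217 0.13735954] 0.04293588632291384 [ 0.38531608  0.52419949 -4.70699389]
-226.26579730548676 -24.08682180955216
```

View pics/p4.png

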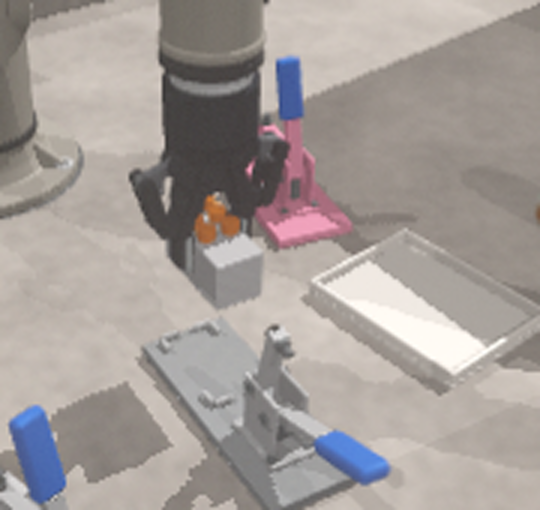

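The block hangs level in the gripper with its caps up, and the clamp is still open. Carrying it to over the tray.

Call:
{"method": "move_arm", "body": {
  "grip": [255,255,255,255,255,255,255,255,255,255],
  "travel": [
    [-12,-1,0],
    [-40,-4,0],
    [-75,-8,0],
    [-110,-12,0],
    [-145,-15,0],
    [-180,-19,0],
    [-205,-22,0],
    [-220,-24,0],
    [-226,-24,0],
    [-226,-24,0]
  ],
  "angular": [
    [0,0,0],
    [0,0,-1],
    [0,0,-2],
    [0,0,-4],
    [0,0,-5],
    [0,0,-7],
    [0,0,-8],
    [0,0,-9],
    [0,0,-9.5],
    [0,0,-9.5]
  ]
}}

```text
time_s: 11.9
tool_pos: [0.4911, 0.2449, 0.1369]
orientation: [0.001, 0.739, -0.674, -0.0]
ft_force: [-0.3, -0.9, -3.5]
finger_gap: 0.0433
```

Call:
{"method": "move_arm", "body": {
  "grip": [255,255,255,255,255,255,255],
  "travel": [
    [0,0,10],
    [0,0,30],
    [0,0,50],
    [0,0,68],
    [0,0,82],
    [0,0,90],
    [0,0,90]
  ],
  "angular": [
    [0,0,0],
    [0,0,0],
    [0,0,0],
    [0,0,0],
    [0,0,0],
    [0,0,0],
    [0,0,0]
  ]
}}

```text
time_s: 12.78
tool_pos: [0.4912, 0.2452, 0.0469]
orientation: [0.0, 0.739, -0.674, -0.0]
ft_force: [0.0, 0.4, -3.4]
finger_gap: 0.0435
```

Run:
```python
from h import *
cv2.imwrite("pics/p5.png",np.hstack([cv2.resize(x,(400,378),interpolation=cv2.INTER_CUBIC) for x in(r.snapshot("scene")[120:290,240:420],r.snapshot("top")[80:250,80:260])]))
s=r.observe();print(s["tool_pos"],s["finger_gap"],s["ft_force"])
```

```text
[0.49175959 0.24561896 0.0477077 ] 0.043003973080831384 [ 0.55063822 -1.19073252 -4.31080863]
```

View pics/p5.png

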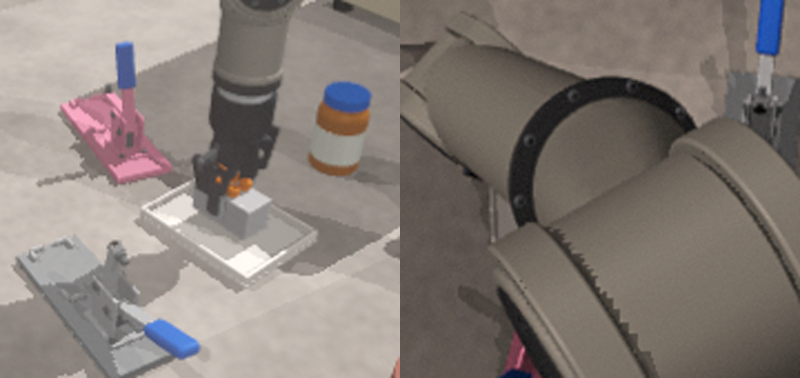

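The block is over the tray and clear of its walls. The force still reads only the block's weight. I'll lower the last ~16 mm slowly and check for contact.

Call:
{"method": "move_arm", "body": {
  "grip": [255,255,255,255,255,255,255,255],
  "travel": [
    [0,0,3],
    [0,0,6],
    [0,0,9],
    [0,0,11],
    [0,0,13],
    [0,0,15],
    [0,0,16],
    [0,0,16]
  ],
  "angular": [
    [0,0,0],
    [0,0,0],
    [0,0,0],
    [0,0,0],
    [0,0,0],
    [0,0,0],
    [0,0,0],
    [0,0,0]
  ]
}}

```text
time_s: 13.88
tool_pos: [0.4914, 0.2453, 0.0312]
orientation: [0.0, 0.739, -0.674, -0.0]
ft_force: [0.6, -0.3, -4.7]
finger_gap: 0.0432
```

Call:
{"method": "move_arm", "body": {
  "grip": [255,255,255],
  "travel": [
    [0,0,0.5],
    [0,0,1],
    [0,0,1]
  ],
  "angular": [
    [0,0,0],
    [0,0,0],
    [0,0,0]
  ]
}}

```text
time_s: 14.25
tool_pos: [0.4915, 0.2454, 0.031]
orientation: [-0.0, 0.739, -0.674, 0.0]
ft_force: [-2.3, -0.9, 5.4]
finger_gap: 0.0432
```

Call:
{"method": "move_arm", "body": {
  "grip": [255,255,255],
  "travel": [
    [0,0,0.5],
    [0,0,1],
    [0,0,1]
  ],
  "angular": [
    [0,0,0],
    [0,0,0],
    [0,0,0]
  ]
}}

```text
time_s: 14.62
tool_pos: [0.4915, 0.2454, 0.0309]
orientation: [-0.0, 0.739, -0.674, 0.001]
ft_force: [-5.2, -3.1, 16.1]
finger_gap: 0.0434
```

Contact is confirmed: the force went from −4.7 to +16 N. I'll release partway, let it settle, then rise.

Call:
{"method": "move_arm", "body": {
  "grip": [110,100,80,70,70,70],
  "travel": [
    [0,0,-1],
    [0,0,-1],
    [0,0,-1],
    [0,0,-1],
    [0,0,-1],
    [0,0,-1]
  ],
  "angular": [
    [0,0,0],
    [0,0,0],
    [0,0,0],
    [0,0,0],
    [0,0,0],
    [0,0,0]
  ]
}}

```text
time_s: 15.38
tool_pos: [0.4914, 0.2453, 0.0302]
orientation: [0.0, 0.739, -0.674, -0.0]
ft_force: [-0.1, -0.5, -0.4]
finger_gap: 0.0618
```

Call:
{"method": "move_arm", "body": {
  "grip": [70,70,70,70,70,70,70,70,70,70],
  "travel": [
    [0,0,-8],
    [0,0,-20],
    [0,0,-40],
    [0,0,-70],
    [0,0,-110],
    [0,0,-160],
    [0,0,-210],
    [0,0,-240],
    [0,0,-250],
    [0,0,-250]
  ],
  "angular": [
    [0,0,0],
    [0,0,0],
    [0,0,0],
    [0,0,0],
    [0,0,0],
    [0,0,0],
    [0,0,0],
    [0,0,0],
    [0,0,0],
    [0,0,0]
  ]
}}

```text
time_s: 16.62
tool_pos: [0.4913, 0.2452, 0.2807]
orientation: [-0.0, 0.739, -0.674, 0.0]
ft_force: [-0.2, 0.8, -0.6]
finger_gap: 0.0618
```

Run:
```python
from h import *
np.set_printoptions(precision=4,suppress=True)
s0,t=r.snapshot("scene"),r.snapshot("top")
cv2.imwrite("pics/p6.png",np.hstack([cv2.resize(s0,(440,330)),cv2.resize(s0[120:290,240:420],(350,330),interpolation=cv2.INTER_CUBIC)]))
s=r.observe();print(s["time_s"],s["tool_pos"],s["finger_gap"],s["ft_force"])
b=[(x["score"],x["pixel"]) for x in r.tip_of("scene","orange_block")];print(b)
for sc,p in b: print(onz("scene",[p[::-1]],.0275))
```

```text
16.725 [0.4908 0.2448 0.279 ] 0.06175858144170622 [-0.1294  0.288   0.2344]
[(0.79, [215.1, 339.7])]
[[0.4881 0.2417 0.0275]]
```

View pics/p6.png

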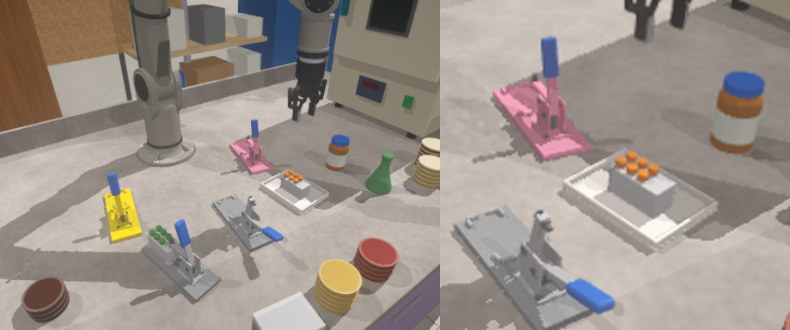

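The block sits flat in the tray with its caps up. Its clamp is open, the green clamp is still shut, and the gripper is clear. Handing in.

```bash
python3 -c "
from bench import r
print(r.job_done())"
```

```text
the job is handed in; nothing more can be done
None
```

I threw the orange block's clamp open with the shut fingertips, then gripped the block across its width, lifted it out and set it down in the white tray. I handed the job in at about 16.7 s of the 51 s allowed; no verdict was reported.

**Block in tray:** The last picture shows it flat with its caps up. Its detected centre is (0.488, 0.242), about 5 mm from my tray-centre estimate of (0.491, 0.246). I lowered it slowly, and the wrist force reached about 16 N at contact.

**Clamps:** The orange block's handle lies fully open and the green block's clamp still looks shut. I judged both by eye and did not measure the handle angles.

**Robot:** The gripper ended about 0.25 m above the block with near-zero force, touching nothing.

**Checks that disagreed:** The network's tray-centre estimates from the two cameras differed by about 2 cm, and it missed the orange handle in the top view. I used the tray's rim corners and the known geometry of the clamp and block instead. The final centre check used only the scene camera.

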